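Zero the coffee grinder and lock it

ROBOT

A 6-joint arm with a two-finger parallel gripper is mounted at the origin on the work surface. World frame = base frame: x ahead of the robot, y to its left, z up, the work surface at z = 0. Lengths are in m, angles in degrees, forces in N, time in s.
With the tool pointing down it reaches from about 0.35 to 0.875 m from the base axis. Payload 4.2 kg.
Tool frame: the origin (TCP) lies midway between the tips of the shut fingers; the grasp point (between the pads) lies 19 mm behind it; z points along the fingers, y is the direction in which the jaws open and shut (so a half turn about z gives the same grasp; the last joint's range is limited). The gripper opens to 87 mm and grips with 3 to 60 N. Pads are 19 mm wide; open, the fingers measure 117 mm over their backs; the gripper's body (75 mm by 190 mm) begins 51 mm behind the grasp point.
Start: joints at [81.738, 22.042, 0.453, 0, -68.411, -14.817], TCP at [0.245, 0.575, 0.223] pointing down, gripper open.
Joint ranges: [-179.83, 179.83], [-69.29, 118.12], [-61.27, 80.66], [-181.25, 117.63], [-171.15, -9.14], [-177.46, 177.46]. Speed limits (degrees/s): [159.86, 159.86, 180, 180, 180, 180].

INTERFACE

Orientations are given as a 3x3 rotation matrix whose columns are the frame's x, y, z axes.
In Python, from station import r gives the robot as it stands.
- The arm moves only by the tool servo_tool, never from a script. Its arguments are lists of equal length, an entry for each row: "slide": the shift along the world's x, y, z in units of 60 mm (1.0 is 60 mm), a list of three; "twist": the turn, a rotation vector about the world's x, y, z in units of 6 degrees (1.0 is 6 degrees), a list of three; "gripper": the closure, from 0 (fully open) to 1 (shut). In form: {"slide": [[x, y, z], ...], "twist": [[wx, wy, wz], ...], "gripper": [gripper, ...]}. A call has 1 to 12 rows; each row shifts and turns the commanded pose from where the row before left it; what a row does not reach is not made up. A row lasts 1/8 s, in which the tool goes at most 62.5 mm and 10.7 degrees, less where a joint would pass 70% of its speed; a pose out of reach is approached as far as the arm can. A call is refused whole if a number of a shift passes 1 or a number of a turn 1, either way. A call with a gripper value outside its range is refused whole. The fingers move at their own pace and stop on an object; the grip force is fixed at half the most. Time passes only in rows, so rows that do not move let the fingers close. It gives the time, the measured TCP pose, the force and the opening at its end, in the units of the state.
- r.sense(): the state, without advancing time (a new reading comes with each control period).
- r.capture(name): name is "scene" or "side" or "wrist"; returns a dict with "image" (480x640x3 uint8, blue, green, red), "intrinsics" (3x3 intrinsics, pixels), "R" (3x3) and "t" (3): a world point X has camera coordinates R X + t. Camera axes: x right, y down, z forward; pixel columns grow to the right and rows downward; lengths in m; the calibration is good to about 2 mm. The wrist camera is an equidistant fisheye: a pixel r from the principal point sees the ray r / f radians off the axis. A picture is of the moment at which its call begins. There is no depth.
- r.finish_job(): hands the job in, once; it reports no verdict.
The state is a dict: "time_s": time; "joints": joint angles; "joint_velocities": joint speeds; "effort": joint torques, N m; "tcp_pos": TCP position; "ee_rot": TCP orientation; "wrist_force": force on the tool from outside, world axes, zero at the start; "moment": the same for the moment, N m; "gripper_width": opening from 0.0 (shut) to 1.0 (fully open).
Only numpy, scipy, OpenCV 4.12 (cv2) and the standard library are available. Lean on these libraries where they do the work, as an engineer would, in place of code of your own. Each camera call takes 0.05 s, during which the arm holds its last target.

TASK

Zero the coffee grinder: turn the black knob on its top clockwise (seen from above) until the burrs touch and the knob's torque ratchet clicks over, once or twice and no more, and leave it there. Then swing the red-tipped side lever round towards the front of the grinder until it is fully home against its locked stop, and let go. Do not disturb the carafe, the cup, the canister or the pour-over stand.

Things in the scene. Friction and masses are not known exactly. Their poses are not given: they have to be found in the camera images.
- grinder: Steel coffee grinder standing fixed on the counter: dark base 160 (x) x 120 (y) x 22 mm, round steel body 92 to 104 mm across, 156 mm high; origin on its vertical axis at counter height, z up. Its front (spout, reaching 80 mm out, 60 to 110 mm high) is its -x side; its lever is at its +y side.
- collar: Round grey collar 76 mm across, 157 to 174 mm above the counter, on the grinder's axis; origin at the centre of its underside, x axis towards its red mark, z up. It turns with the knob (drag 0.05 N m) until the burrs touch inside, where it stops dead: unseen, after 0.4 to 2.4 rad of clockwise turning from the start, different each time.
- collar_mark (a point): Red mark on the collar's top face, 30 mm from the axis. At the start it lies in line with the knob's white line. The angle by which the white line has gone clockwise past it tells the clicks: 0.52 rad after one, 1.05 rad after two (a third is too many).
- knob_grip (a point): Black ribbed round knob on the collar: foot disc 56 mm across, 175 to 181 mm above the counter; on it the grip, a cylinder 44 mm across, 181 to 215 mm above the counter, to be taken across its diameter from above. This point is on the axis, 199 mm above the counter; x points along the white line, z up. Knob and collar turn as one until the collar stops.
- knob_mark (a point): Outer end of the white line on the knob's top: 215 mm above the counter, 20 mm from the axis; axes as knob_grip. Once the collar is stopped, torque rises at once to about 0.5 N m (0.15 to 0.25 read at rest, gripped at 40 N); there the ratchet gives, torque falls to nothing 0.26 rad on and the knob snaps ahead to its next notch; notches are 0.52 rad apart (a click each); let go between, it springs to the nearer.
- lever (a joint): Angle of the grinder's side lever, rad: starts free at 0 to 0.2 (pointing obliquely away from the grinder's front), grows counter-clockwise seen from above, towards the front, to 1.10 at the locked stop. It stays where it is left; about 2 N at the pin moves it.
- lever_pin (a point): Red upright pin at the lever's end, to take or push from above: 14 mm across, free from 106 to 148 mm above the counter (the lever's steel arm, 14 mm wide, lies below at 95 to 106 mm). This point is on the pin's axis, 133 mm above the counter; x points away from the hinge.
- lever_hinge (a point): Point on the lever's vertical hinge axis, 133 mm above the counter; the pin is 75 mm from this axis. The hinge is on the grinder's +y side, 65 mm from the grinder's axis.
- carafe: Bystander: smoky glass carafe, 100 mm across, 135 mm high, loose; origin at the centre of its underside.
- cup: Bystander: stoneware cup, 80 mm across, 85 mm high, loose; origin at the centre of its underside.
- canister: Bystander: empty square plastic canister under a shut flip-top lid, 90 x 90 x 142 mm, loose; origin at the centre of its underside.
- pourover: Bystander: white ceramic pour-over stand with its cone, 120 mm across, 200 mm high, fixed; origin at the centre of its underside.

How it is judged (in metres and radians):
On the way, in this order (a step that is already met when the one before it is completed fails the run):
1. the knob has clicked over once or twice against the stopped collar while the lever is still free (x of knob_mark in the frame of collar between 0.0054 and 0.0184 m and y of knob_mark in the frame of collar below -0.0078 m and x of collar_mark in the frame of grinder below -0.0045 m and y of collar_mark in the frame of grinder below -0.0078 m and value of joint lever below 0.5 rad), for 0.2 s.
2. the lever is home at its locked stop (value of joint lever above 1.02 rad), for 0.2 s.
At the end, for the whole second after the job is handed in: The knob leads the collar clockwise by one or two clicks (0.40 to 1.30 rad), the collar has not been turned back out of the range in which the burrs stop it, and the lever is at rest within 0.08 rad of its locked stop (x of knob_mark in the frame of collar between 0.0054 and 0.0184 m and y of knob_mark in the frame of collar below -0.0078 m and x of collar_mark in the frame of grinder below -0.0045 m and y of collar_mark in the frame of grinder below -0.0078 m and value of joint lever above 1.02 rad and velocity of joint lever below 0.05 rad/s); the robot touches nothing.
It fails at once if the knob is driven on into a third click (more than 1.41 rad past the collar) (x of knob_mark in the frame of collar below 0.0032 m).
It fails at once if the carafe is pushed more than 20 mm or tipped over (distance of carafe from where it was at the start of the episode above 0.02 m or angle between carafe's own z axis and vertical above 0.35 rad).
It fails at once if the cup is pushed more than 20 mm or tipped over (distance of cup from where it was at the start of the episode above 0.02 m or angle between cup's own z axis and vertical above 0.35 rad).
It fails at once if the canister is pushed more than 20 mm or tipped over (distance of canister from where it was at the start of the episode above 0.02 m or angle between canister's own z axis and vertical above 0.35 rad).
It fails at once if the pour-over stand is knocked (contact force between any of the arm, the fingers and pourover above 5 N).
It also fails if it takes over 67 s, if anything falls off the work surface, if the arm or the gripper's body presses on something with over 40 N, if the wrist force passes 120 N, or if a joint passes its speed limit or range.

## Working session

There is one attempt and no reset: what is moved stays moved. The work goes in short steps, Python scripts to look and compute and a tool call to move; the robot and the scene stay as the last step left them, time stands still between calls to the robot, and variables do not carry over. Pictures are saved under pics/ and viewed, and the job is handed in when it is done.

Besides the shell and the picture viewer there is one more tool, called after "Emit:" as name(argument=value, ...) on one line, values as JSON. servo_tool: Moves the arm, as the interface text tells. Its arguments: {"type":"object","properties":{"slide":{"type":"array","items":{"type":"array","items":{"type":"number"}}},"twist":{"type":"array","items":{"type":"array","items":{"type":"number"}}},"gripper":{"type":"array","items":{"type":"number"}}},"required":["slide","twist","gripper"]}

```bash
mkdir -p pics; ls; python3 - <<'E'
from station import r
import cv2,pickle
s=r.sense();print(s)
d={}
for n in("scene","side","wrist"):
    c=r.capture(n);d[n]=c;cv2.imwrite(f"pics/{n}0.png",c["image"]);print(n,c["intrinsics"],c["R"],c["t"])
pickle.dump(d,open("cap0.pkl","wb"))
E
```

```text
pics
{'time_s': 0.0, 'joints': array([ 8.17362260e+01,  2.20918891e+01,  3.81328039e-01, -3.07816973e-02,
       -6.84119756e+01, -1.48164177e+01]), 'joint_velocities': array([-0.04285829, -0.0418102 , -0.00897278,  0.11103749,  0.12085242,
        0.01884818]), 'effort': array([ 2.36120641e-04, -3.90668750e+01,  1.87408215e+01,  4.21988055e+00,
        1.11978175e-02, -1.78773894e-04]), 'tcp_pos': array([0.24475178, 0.57443331, 0.22145366]), 'ee_rot': array([[ 9.19879390e-01, -3.92200541e-01, -8.01753921e-04],
       [-3.92201356e-01, -9.19877120e-01, -2.04461046e-03],
       [ 6.43822414e-05,  2.19524400e-03, -9.99997588e-01]]), 'wrist_force': array([ 0.0708568 , -0.28177263,  0.14375582]), 'moment': array([ 0.014782  , -0.00046102, -0.02690189]), 'gripper_width': 0.9982089035511698}
scene [[438.51344497   0.         316.29092403]
 [  0.         438.51344497 234.66092132]
 [  0.           0.           1.        ]] [[-0.10378851  0.9945575   0.00912862]
 [ 0.73637518  0.08300858 -0.67146196]
 [-0.66856528 -0.06296795 -0.74098279]] [ 0.05340651 -0.33662868  1.3411775 ]
side [[493.33074633   0.         311.35916611]
 [  0.         493.33074633 244.682898  ]
 [  0.           0.           1.        ]] [[ 0.99517516 -0.09663865  0.01695228]
 [-0.06015462 -0.73747002 -0.67269562]
 [ 0.0775102   0.66843021 -0.7397251 ]] [-0.56911989  0.14766473  1.01714805]
wrist [[371.64829954   0.         319.56503711]
 [  0.         371.64829954 241.59392849]
 [  0.           0.           1.        ]] [[-0.39202192 -0.91995324  0.00220514]
 [-0.89165546  0.3805511   0.24521704]
 [-0.22642738  0.09416423 -0.9694657 ]] [ 0.6240549  -0.02912671  0.38840873]
```

View pics/scene0.png

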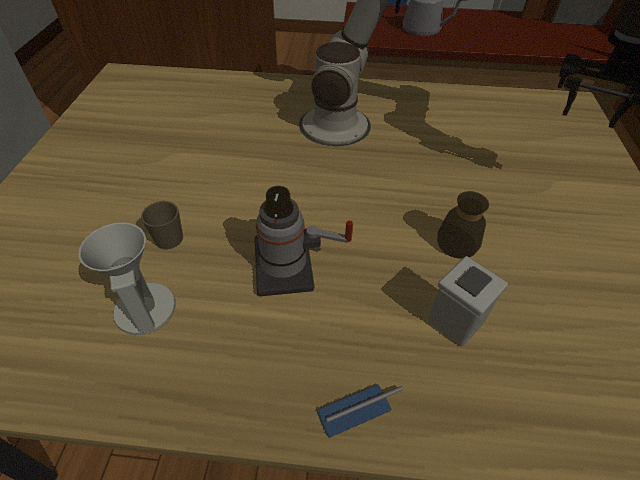

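View pics/side0.png

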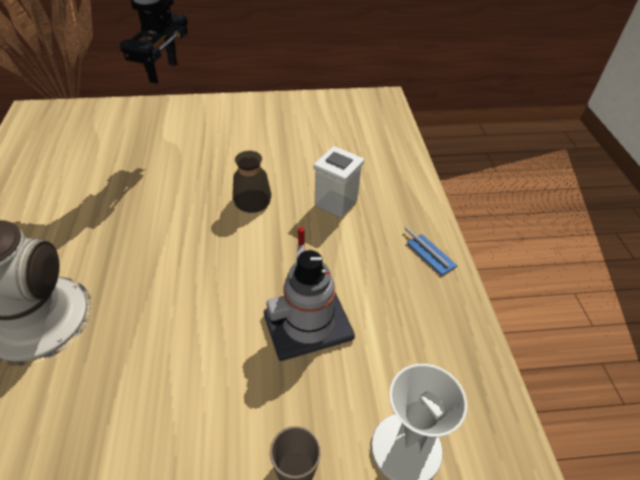

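View pics/wrist0.png

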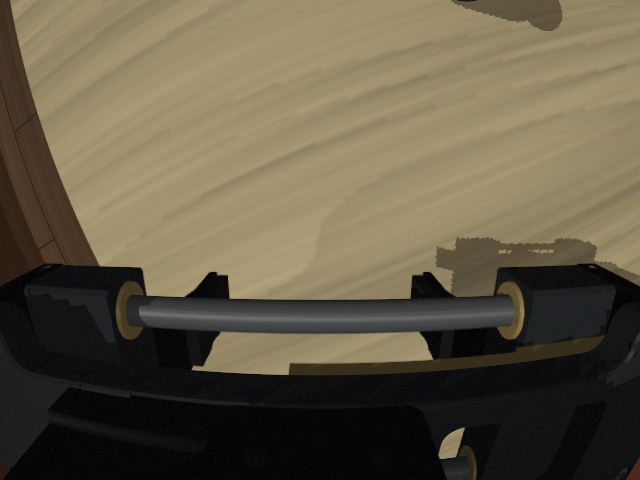

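```bash
python3 - <<'E'
import cv2,pickle,numpy as np
d=pickle.load(open("cap0.pkl","rb"))
a=cv2.resize(d["scene"]["image"][175:305,230:370],None,fx=5,fy=4.6,interpolation=cv2.INTER_CUBIC)
a=cv2.resize(d["scene"]["image"][180:300,240:360],(600,600),interpolation=cv2.INTER_CUBIC)
b=cv2.resize(d["side"]["image"][220:360,250:370],(514,600),interpolation=cv2.INTER_CUBIC)
cv2.imwrite("pics/za.png",a);cv2.imwrite("pics/zb.png",b)
E
```

```text
(no output)
```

View pics/za.png

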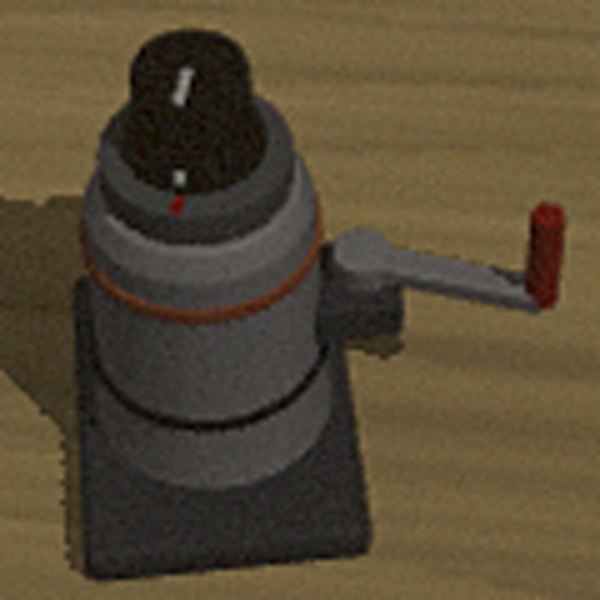

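View pics/zb.png

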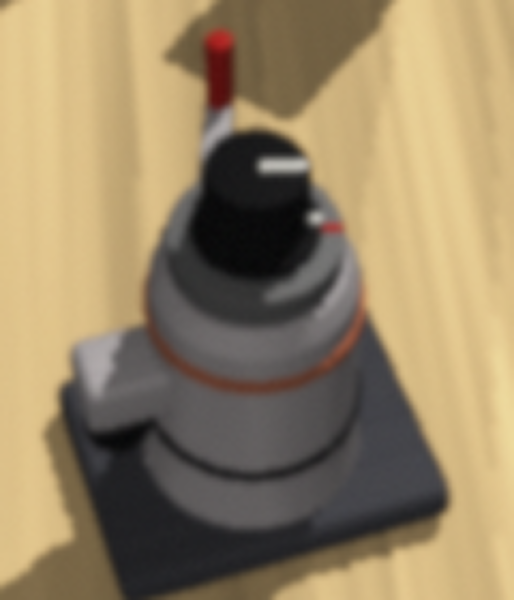

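```bash
cat >h.py <<'E'
import numpy as np,cv2,pickle
def ray(c,u,v,fish=False):
    K=c["intrinsics"];x=(u-K[0,2])/K[0,0];y=(v-K[1,2])/K[1,1]
    if fish:
        th=np.hypot(x,y);p=np.array([x/th*np.sin(th),y/th*np.sin(th),np.cos(th)]) if th>1e-9 else np.array([0,0,1.])
    else:p=np.array([x,y,1.])
    R=np.array(c["R"]);t=np.array(c["t"])
    return -R.T@t,R.T@p
def onz(c,u,v,z,fish=False):
    o,d=ray(c,u,v,fish);return o+d*(z-o[2])/d[2]
def tri(rs):
    A=0;b=0
    for o,d in rs:
        d=d/np.linalg.norm(d);P=np.eye(3)-np.outer(d,d);A=A+P;b=b+P@o
    return np.linalg.solve(A,b)
def proj(c,X,fish=False):
    p=np.array(c["R"])@X+np.array(c["t"]);K=c["intrinsics"]
    if fish:
        r=np.hypot(p[0],p[1]);th=np.arctan2(r,p[2]);q=p[:2]/r*th
    else:q=p[:2]/p[2]
    return q*K[0,0]+K[:2,2]
E
python3 - <<'E'
from h import *
d=pickle.load(open("cap0.pkl","rb"));S=d["scene"];D=d["side"]
A=lambda x,y:(240+x/5-.4,180+y/5-.4);B=lambda x,y:(250+x/4.283-.4,220+y/4.283-.4)
for n,a,b,z in [("knobtop",(189,70),(256,168),.215),("pin",(548,208),(219,40),.148),("cmark",(177,204),(333,229),.174),("kmark",(180,103),(306,163),.215),("hinge",(363,245),None,.11),("bc1",(88,575),None,.02),("bc2",(368,550),None,.02),("bc2s",None,(447,500),.02),("bc1s",None,(130,598),.02),("bc3s",None,(66,400),.02)]:
    print(n,a and onz(S,*A(*a),z)[:2],b and onz(D,*B(*b),z)[:2],a and b and tri([ray(S,*A(*a)),ray(D,*B(*b))]))
# bystanders rough bases
for n,u,v,z in[("cup",168,237,0.02),("pour",144,308,0),("carafe",460,240,0.02),("can",472,285,.142)]:print(n,onz(S,u,v,z)[:2])
for n,u,v,z in[("cup",296,447,0.085),("pour",407,450,0),("carafe",252,195,0.02),("can",340,162,.142)]:print(n,onz(D,u,v,z)[:2])
E
```

```text
knobtop [ 0.55764508 -0.07001667] [ 0.55753772 -0.07446271] [ 0.55697276 -0.07122926  0.21292633]
pin [0.54865949 0.06712799] [0.55398814 0.06300119] [0.55249488 0.0653878  0.14882661]
cmark [ 0.58753012 -0.07199452] [ 0.59035639 -0.07558274] [ 0.58927327 -0.07321767  0.17361298]
kmark [ 0.57559067 -0.070384  ] [ 0.57792657 -0.07347332] [ 0.57705607 -0.07137433  0.21462487]
hinge [ 0.54133645 -0.00664139] None None
bc1 [ 0.65376728 -0.1070585 ] None None
bc2 [0.62885456 0.00532458] None None
bc2s None [ 0.64484544 -0.11616746] None
bc1s None [ 0.49659426 -0.15383115] None
bc3s None [ 0.47189759 -0.04582109] None
cup [ 0.52087559 -0.33936936]
pour [ 0.69822799 -0.33457331]
carafe [0.45545519 0.32364615]
can [0.67364366 0.28926827]
cup [ 0.51311769 -0.34405261]
pour [ 0.70439686 -0.3354989 ]
carafe [0.45126007 0.31565044]
can [0.66347356 0.27775698]
```

Emit:
servo_tool(slide=[[0.2,-0.5,0.4],[0.34,-0.7,0.4],[0.34,-0.7,0.3],[0.34,-0.7,0.2],[0.34,-0.7,0],[0.34,-0.7,0],[0.34,-0.7,0],[0.34,-0.7,0],[0.34,-0.7,0],[0.34,-0.7,0],[0.34,-0.7,0],[0.34,-0.7,0]], twist=[[0,0,0],[0,0,0],[0,0,0],[0,0,0],[0,0,0],[0,0,0],[0,0,0],[0,0,0],[0,0,0],[0,0,0],[0,0,0],[0,0,0]], gripper=[0,0,0,0,0,0,0,0,0,0,0,0])

```text
time_s: 1.65
tcp_pos: [0.4816, 0.0815, 0.3004]
ee_rot: [[0.92, -0.392, -0.0], [-0.392, -0.92, 0.0], [-0.0, -0.0, -1.0]]
wrist_force: [-0.3, 0.0, -0.4]
gripper_width: 0.998
```

Emit:
servo_tool(slide=[[0.34,-0.66,0],[0.34,-0.66,0],[0.34,-0.66,0],[0.25,-0.6,0],[0,0,0],[0,0,0]], twist=[[0,0,0],[0,0,0],[0,0,0],[0,0,0],[0,0,0],[0,0,0]], gripper=[0,0,0,0,0,0])

```text
time_s: 2.4
tcp_pos: [0.5572, -0.0716, 0.3002]
ee_rot: [[0.92, -0.392, -0.001], [-0.392, -0.92, 0.0], [-0.001, 0.0, -1.0]]
wrist_force: [-0.2, -0.0, 0.3]
gripper_width: 0.999
```

```bash
python3 - <<'E'
from h import *
from station import r
s=r.sense();print(s["tcp_pos"],s["joints"],s["moment"],s["wrist_force"])
c=r.capture("wrist");pickle.dump(c,open("w1.pkl","wb"));cv2.imwrite("pics/w1.png",c["image"])
for a in(.5575,-.0725,.215),(.5575,-.0725,.174):print(proj(c,np.array(a),True))
im=r.capture("scene")["image"][130:330,180:440];cv2.imwrite("pics/s1.png",cv2.resize(im,None,fx=3,fy=3,interpolation=cv2.INTER_CUBIC))
E
```

```text
[ 0.55720369 -0.07159826  0.30018014] [ 9.19223751e+00  1.33051626e+01 -9.18288746e-01 -2.10821971e-02
 -7.58231880e+01  5.77214983e+01] [-0.01004484 -0.01169688 -0.00807301] [-0.2106798  -0.00419729  0.30070258]
[320.65023955 247.43001114]
[320.48367037 233.90068816]
```

View pics/w1.png

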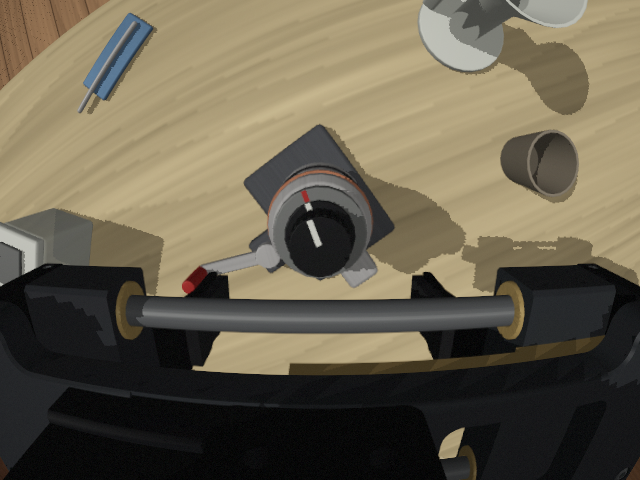

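View pics/s1.png

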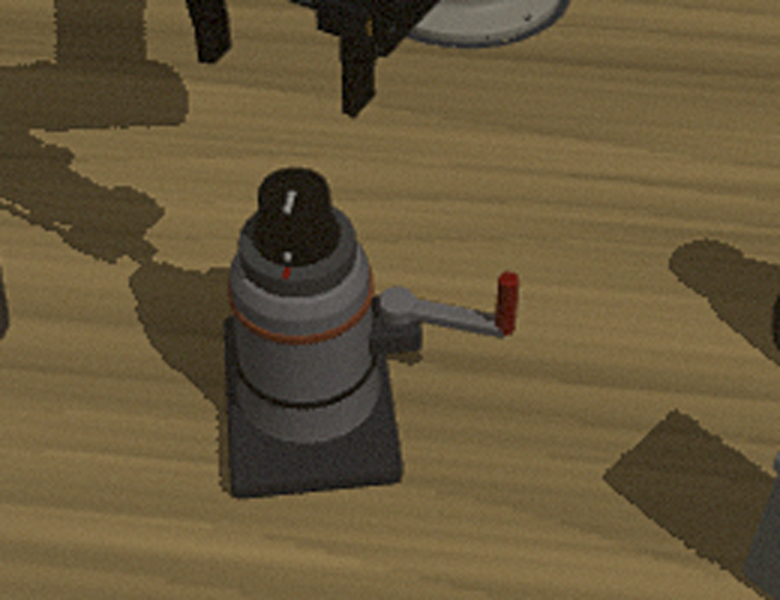

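```bash
python3 - <<'E'
from h import *
c=pickle.load(open("w1.pkl","rb"));im=c["image"].copy()
th=np.linspace(0,2*np.pi,40)
big=cv2.resize(im[120:300,170:400],None,fx=3.4,fy=3.4,interpolation=cv2.INTER_CUBIC)
def poly(cx,cy,z,r,col):
    P=np.array([ (proj(c,np.array([cx+r*np.cos(t),cy+r*np.sin(t),z]),True)-[170,120]+.5)*3.4 for t in th]).astype(int)
    cv2.polylines(big,[P],True,col,1)
cx,cy=.5575,-.0725
poly(cx,cy,.215,.022,(0,255,0));poly(cx,cy,.174,.038,(255,255,0));poly(cx,cy,.181,.028,(255,0,255))
cv2.imwrite("pics/w1z.png",big)
E
```

```text
(no output)
```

View pics/w1z.png

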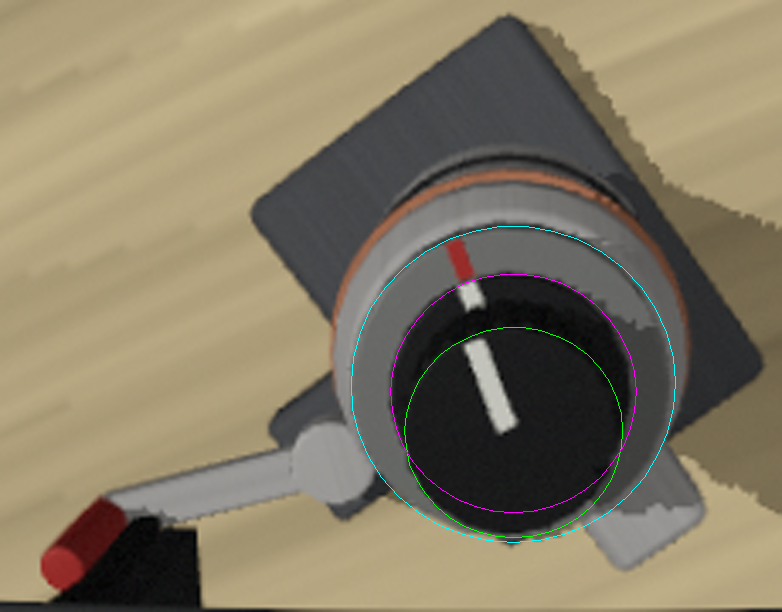

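Emit:
servo_tool(slide=[[0,-0.02,-0.6],[0,0,-0.6],[0,0,-0.4],[0,0,-0.29],[0,0,0],[0,0,0],[0,0,0],[0,0,0],[0,0,0],[0,0,0],[0,0,0]], twist=[[0,0,0],[0,0,0],[0,0,0],[0,0,0],[0,0,0],[0,0,0],[0,0,0],[0,0,0],[0,0,0],[0,0,0],[0,0,0]], gripper=[0,0,0,0,0,1,1,1,1,1,1])

```text
time_s: 3.88
tcp_pos: [0.5581, -0.0723, 0.1874]
ee_rot: [[0.92, -0.392, 0.001], [-0.392, -0.92, 0.001], [0.001, -0.002, -1.0]]
wrist_force: [1.1, 3.6, 0.9]
gripper_width: 0.495
```

```bash
cat >>h.py <<'E'
def st(r,tag=None):
    s=r.sense();R=s["ee_rot"]
    print("t%.2f"%s["time_s"],s["tcp_pos"].round(4),"yaw %.2f"%np.degrees(np.arctan2(R[1,0],R[0,0])),"F",s["wrist_force"].round(2),"M",s["moment"].round(3),"w%.3f"%s["gripper_width"],"j6 %.1f"%s["joints"][5],"e6 %.3f"%s["effort"][5])
E
python3 - <<'E'
from h import *
from station import r
st(r);c=r.capture("wrist");cv2.imwrite("pics/w2.png",c["image"])
E
```

```text
t3.88 [ 0.5581 -0.0723  0.1874] yaw -23.07 F [1.05 3.62 0.89] M [ 1.079 -0.095 -0.06 ] w0.495 j6 57.9 e6 0.020
```

View pics/w2.png

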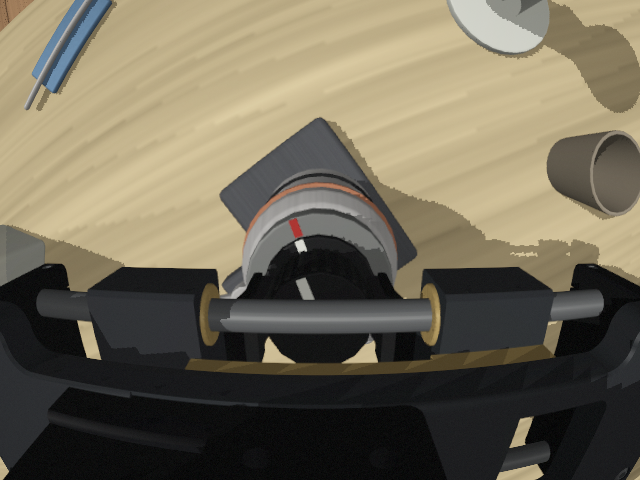

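Emit:
servo_tool(slide=[[0,0,0],[0,0,0],[0,0,0],[0,0,0],[0,0,0],[0,0,0],[0,0,0]], twist=[[0,0,-0.8],[0,0,-0.8],[0,0,-0.8],[0,0,-0.8],[0,0,-0.8],[0,0,-0.8],[0,0,0]], gripper=[1,1,1,1,1,1,1])

```text
time_s: 4.8
tcp_pos: [0.5578, -0.0726, 0.1874]
ee_rot: [[0.618, -0.786, 0.0], [-0.786, -0.618, 0.0], [-0.0, -0.001, -1.0]]
wrist_force: [-0.7, 3.6, 1.8]
gripper_width: 0.502
```

```bash
cat >look.py <<'E'
import sys
from h import *
from station import r
st(r);c=r.capture("wrist");pickle.dump(c,open(sys.argv[1]+".pkl","wb"))
im=c["image"][180:380,200:440];cv2.imwrite("pics/%s.png"%sys.argv[1],cv2.resize(im,None,fx=2.5,fy=2.5,interpolation=cv2.INTER_CUBIC))
E
python3 look.py w3
```

```text
t4.80 [ 0.5578 -0.0726  0.1874] yaw -51.82 F [-0.67  3.62  1.8 ] M [ 1.16   0.045 -0.037] w0.502 j6 29.1 e6 -0.086
```

View pics/w3.png

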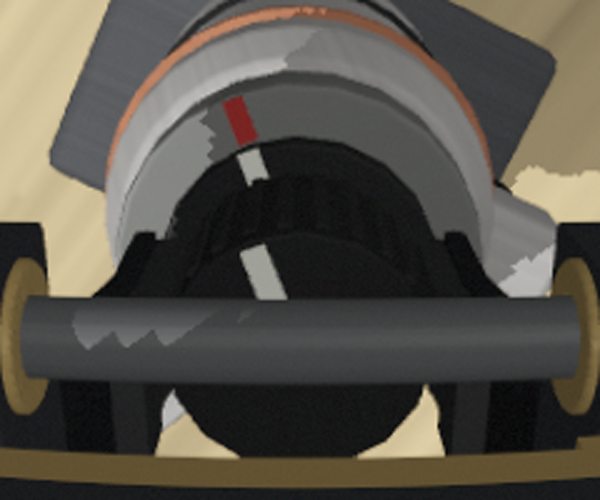

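Knob and collar turned together (marks still in line, red mark at crop (240,120)). Continue.

Emit:
servo_tool(slide=[[0,0,0],[0,0,0],[0,0,0],[0,0,0],[0,0,0],[0,0,0],[0,0,0]], twist=[[0,0,-0.8],[0,0,-0.8],[0,0,-0.8],[0,0,-0.8],[0,0,-0.8],[0,0,-0.8],[0,0,0]], gripper=[1,1,1,1,1,1,1])

```text
time_s: 5.72
tcp_pos: [0.5573, -0.0728, 0.1874]
ee_rot: [[0.164, -0.986, -0.001], [-0.986, -0.164, 0.0], [-0.0, 0.0, -1.0]]
wrist_force: [-0.8, 4.0, 3.9]
gripper_width: 0.499
```

```bash
python3 look.py w4
```

```text
t5.72 [ 0.5573 -0.0728  0.1874] yaw -80.57 F [-0.79  3.97  3.93] M [ 1.313  0.578 -0.093] w0.499 j6 0.4 e6 -0.086
```

View pics/w4.png

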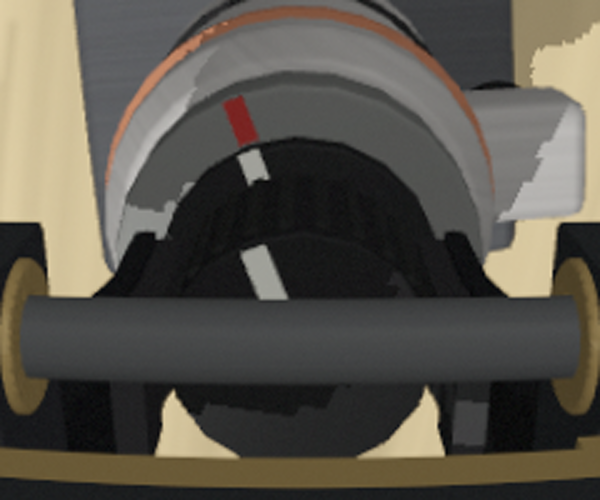

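Still turning as one (57.5° so far).

Emit:
servo_tool(slide=[[0,0,0],[0,0,0],[0,0,0],[0,0,0],[0,0,0],[0,0,0],[0,0,0]], twist=[[0,0,-0.8],[0,0,-0.8],[0,0,-0.8],[0,0,-0.8],[0,0,-0.8],[0,0,-0.8],[0,0,0]], gripper=[1,1,1,1,1,1,1])

```text
time_s: 6.65
tcp_pos: [0.5568, -0.0727, 0.1874]
ee_rot: [[-0.332, -0.943, -0.001], [-0.943, 0.332, 0.0], [0.0, 0.002, -1.0]]
wrist_force: [-3.0, 5.0, 4.5]
gripper_width: 0.498
```

```bash
python3 look.py w5
```

```text
t6.65 [ 0.5568 -0.0727  0.1874] yaw -109.40 F [-3.04  4.96  4.46] M [ 1.73   0.945 -0.037] w0.498 j6 -28.4 e6 -0.064
```

View pics/w5.png

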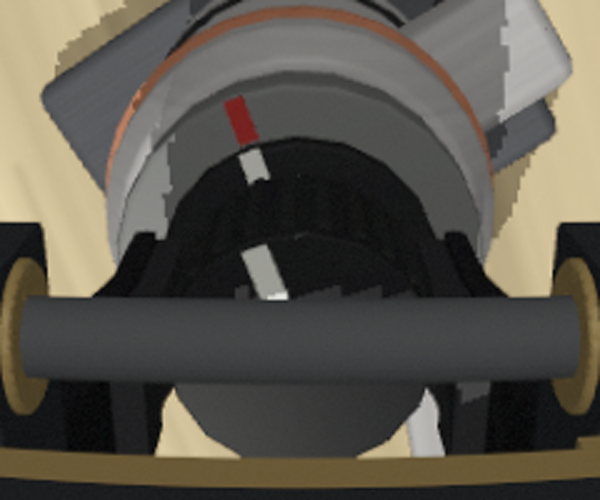

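Emit:
servo_tool(slide=[[0,0,0],[0,0,0],[0,0,0],[0,0,0],[0,0,0]], twist=[[0,0,-0.8],[0,0,-0.8],[0,0,-0.8],[0,0,-0.8],[0,0,0]], gripper=[1,1,1,1,1])

```text
time_s: 7.32
tcp_pos: [0.5566, -0.0725, 0.1874]
ee_rot: [[-0.624, -0.781, -0.002], [-0.781, 0.624, 0.001], [0.001, 0.002, -1.0]]
wrist_force: [-4.0, 5.3, 6.2]
gripper_width: 0.494
```

```bash
python3 look.py w6
```

```text
t7.33 [ 0.5566 -0.0725  0.1874] yaw -128.60 F [-3.97  5.32  6.24] M [ 2.001  1.099 -0.018] w0.494 j6 -47.6 e6 -0.065
```

View pics/w6.png

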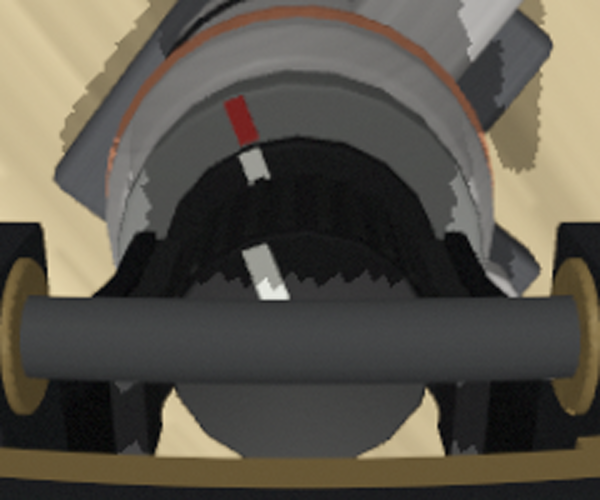

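Still in line after 105.5°.

Emit:
servo_tool(slide=[[0,0,0],[0,0,0],[0,0,0],[0,0,0],[0,0,0]], twist=[[0,0,-0.8],[0,0,-0.8],[0,0,-0.8],[0,0,-0.8],[0,0,0]], gripper=[1,1,1,1,1])

```text
time_s: 8.0
tcp_pos: [0.5564, -0.0722, 0.1874]
ee_rot: [[-0.846, -0.533, -0.002], [-0.533, 0.846, 0.001], [0.001, 0.002, -1.0]]
wrist_force: [-4.2, 7.3, 5.7]
gripper_width: 0.497
```

```bash
python3 look.py w7
```

```text
t8.00 [ 0.5564 -0.0722  0.1874] yaw -147.81 F [-4.23  7.35  5.7 ] M [ 2.342  1.218 -0.047] w0.497 j6 -66.9 e6 -0.055
```

View pics/w7.png

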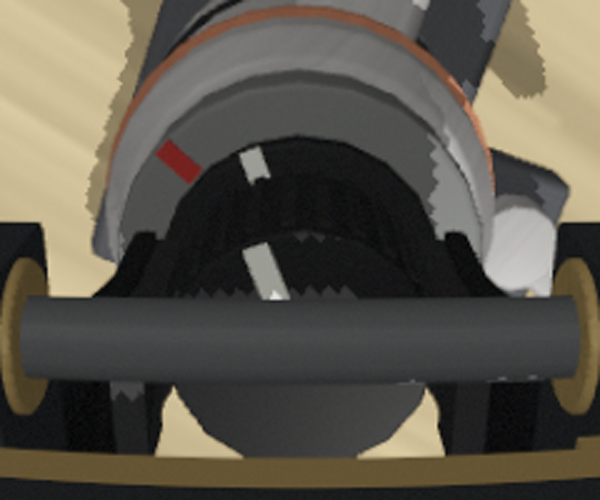

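```bash
cat >ang.py <<'E'
import sys
from h import *
f=sys.argv[1];c=pickle.load(open(f+".pkl","rb"));im=c["image"].astype(int)
x0,y0,x1,y1=[int(v) for v in sys.argv[2:6]] if len(sys.argv)>5 else (200,180,440,300)
s=im[y0:y1,x0:x1];b,g,rr=s[...,0],s[...,1],s[...,2]
ctr=np.array([.5572,-.0727])
def rep(n,m,z):
    k,l,stt,cen=cv2.connectedComponentsWithStats(m.astype(np.uint8))
    for i in range(1,k):
        if stt[i,4]<15: continue
        u,v=cen[i]+[x0,y0];P=onz(c,u,v,z,True);q=P[:2]-ctr
        print(n,stt[i,4],(round(u),round(v)),"rad mm %.1f ang %.1f"%(np.hypot(*q)*1e3,np.degrees(np.arctan2(q[1],q[0]))))
rep("red",(rr>90)&(g<60)&(b<60),.174)
mx=s.max(2);mn=s.min(2)
E
for f in w2 w6 w7; do echo $f; python3 ang.py $f; done
```

```text
w2
w6
red 154 (296, 228) rad mm 31.6 ang -108.4
w7
red 148 (271, 244) rad mm 31.4 ang -100.9Traceback (most recent call last):
  File "ang.py", line 3, in <module>
    f=sys.argv[1];c=pickle.load(open(f+".pkl","rb"));im=c["image"].astype(int)
                                ~~~~^^^^^^^^^^^^^^^
FileNotFoundError: [Errno 2] No such file or directory: 'w2.pkl'
```

Emit:
servo_tool(slide=[[0,0,0],[0,0,0],[0,0,0],[0,0,0]], twist=[[0,0,-0.5],[0,0,-0.5],[0,0,-0.4],[0,0,0]], gripper=[1,1,1,1])

```text
time_s: 8.55
tcp_pos: [0.5564, -0.0721, 0.1873]
ee_rot: [[-0.915, -0.404, -0.002], [-0.404, 0.915, 0.002], [0.001, 0.002, -1.0]]
wrist_force: [-4.6, 8.5, 6.8]
gripper_width: 0.498
```

```bash
python3 look.py w8;python3 ang.py w8
```

```text
t8.55 [ 0.5564 -0.0721  0.1873] yaw -156.19 F [-4.56  8.47  6.77] M [2.442 1.243 0.019] w0.498 j6 -75.2 e6 -0.037
red 149 (269, 247) rad mm 31.4 ang -106.2
```

View pics/w8.png

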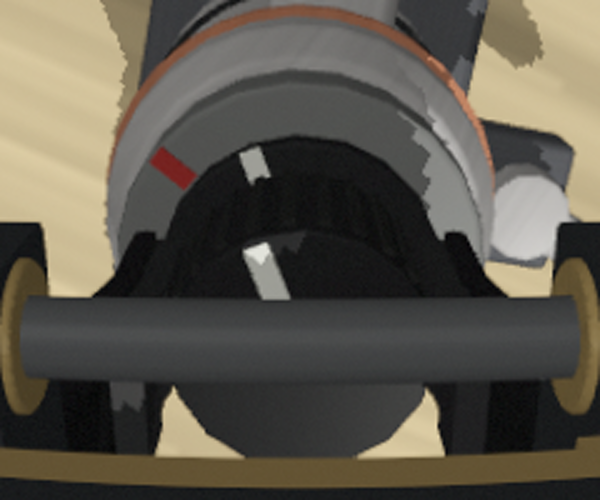

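Emit:
servo_tool(slide=[[0,0,0],[0,0,0],[0,0,0],[0,0,0],[0,0,0.5],[0,0,0.7],[0,0,0.7],[0,0,0]], twist=[[0,0,0],[0,0,0],[0,0,0],[0,0,0],[0,0,0],[0,0,0],[0,0,0],[0,0,0]], gripper=[0,0,0,0,0,0,0,0])

```text
time_s: 9.6
tcp_pos: [0.5594, -0.0733, 0.3053]
ee_rot: [[-0.915, -0.403, 0.009], [-0.403, 0.915, -0.0], [-0.008, -0.003, -1.0]]
wrist_force: [0.8, 0.1, -0.3]
gripper_width: 0.998
```

```bash
python3 - <<'E'
from h import *
from station import r
st(r);c=r.capture("wrist");pickle.dump(c,open("w9.pkl","wb"));cv2.imwrite("pics/w9.png",c["image"])
cv2.imwrite("pics/w9z.png",cv2.resize(c["image"][120:300,200:430],None,fx=3.4,fy=3.4,interpolation=cv2.INTER_CUBIC))
E
python3 ang.py w9 260 150 380 280
```

```text
t9.60 [ 0.5594 -0.0733  0.3053] yaw -156.26 F [ 0.85  0.09 -0.31] M [ 0.049 -0.187 -0.048] w0.998 j6 -75.3 e6 -0.000
red 42 (292, 204) rad mm 31.6 ang -105.8
```

View pics/w9.png

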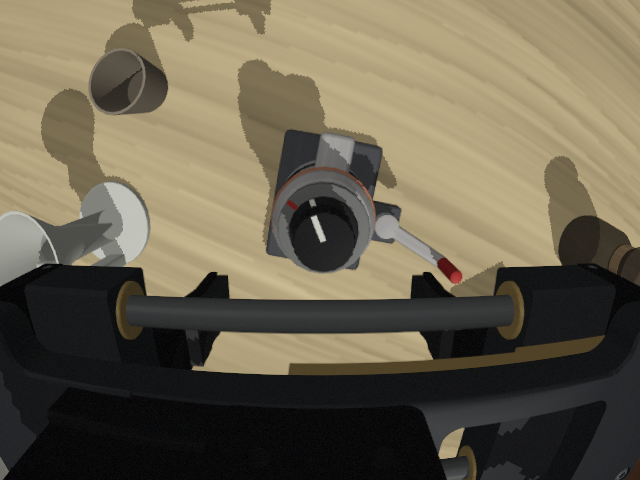

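View pics/w9z.png

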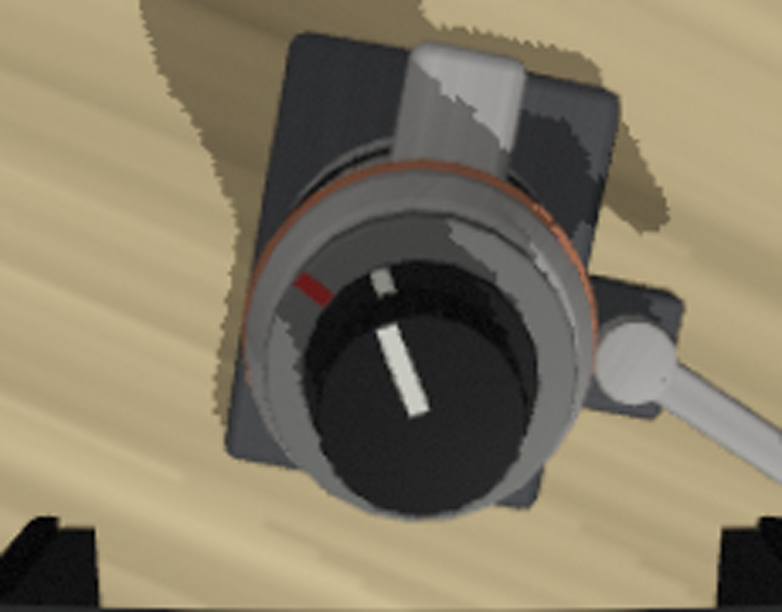

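```bash
python3 - <<'E'
from h import *
c=pickle.load(open("w9.pkl","rb"))
print("pin",onz(c,457,277,.148,True),"hinge",[onz(c,387.5,227,z,True) for z in(.106,.112)])
a=onz(c,313.8,216.5,.215,True)[:2];o=np.array([.5572,-.0727])
for o in ([.5572,-.0727],[.5585,-.073]):
  q=a-o;p=onz(c,292.3,204.5,.174,True)[:2]-o
  print(q,np.degrees(np.arctan2(q[1],q[0])),np.degrees(np.arctan2(p[1],p[0])))
c=pickle.load(open("w1.pkl","rb"));print("pin w1",onz(c,170+62/3.4,120+568/3.4,.148,True))
E
```

```text
pin [0.55289323 0.06593017 0.148     ] hinge [array([ 0.54271554, -0.00744819,  0.106     ]), array([ 0.54195291, -0.00899591,  0.112     ])]
[-0.0142793  -0.01274651] -138.24609015654593 -106.44001985718867
[-0.0155793  -0.01244651] -141.37817026882774 -108.88219568586582
pin w1 [0.5537928  0.06433711 0.148     ]
```

Emit:
servo_tool(slide=[[-0.01,0.23,0],[-0.01,0.23,0],[-0.01,0.23,0],[-0.01,0.23,0],[-0.01,0.23,0],[-0.01,0.23,0],[-0.01,0.23,0],[-0.01,0.23,0],[-0.01,0.23,-0.3],[-0.01,0.23,-0.7],[0,0,-0.6],[0,0,0]], twist=[[0,0,0.98],[0,0,0.98],[0,0,0.98],[0,0,0.98],[0,0,0.98],[0,0,0.98],[0,0,0.98],[0,0,0.98],[0,0,0.98],[0,0,0.98],[0,0,0],[0,0,0]], gripper=[0.55,0.55,0.55,0.55,0.55,0.55,0.55,0.55,0.55,0.55,0.55,0.55])

```text
time_s: 11.15
tcp_pos: [0.549, 0.0642, 0.2011]
ee_rot: [[-0.13, -0.991, -0.009], [-0.991, 0.13, -0.003], [0.004, 0.009, -1.0]]
wrist_force: [-0.8, 0.0, 0.7]
gripper_width: 0.45
```

```bash
python3 - <<'E'
from h import *
from station import r
st(r);c=r.capture("wrist");pickle.dump(c,open("w10.pkl","wb"));cv2.imwrite("pics/w10.png",c["image"])
c=r.capture("side");cv2.imwrite("pics/d10.png",cv2.resize(c["image"][130:370,180:440],None,fx=2.3,fy=2.3))
E
```

```text
t11.15 [0.549  0.0642 0.2011] yaw -97.49 F [-0.75  0.03  0.68] M [ 0.066 -0.072  0.026] w0.450 j6 -30.9 e6 0.002
```

View pics/w10.png

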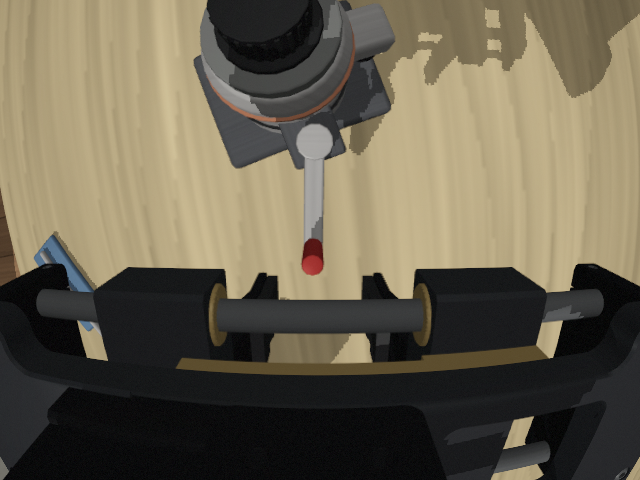

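View pics/d10.png

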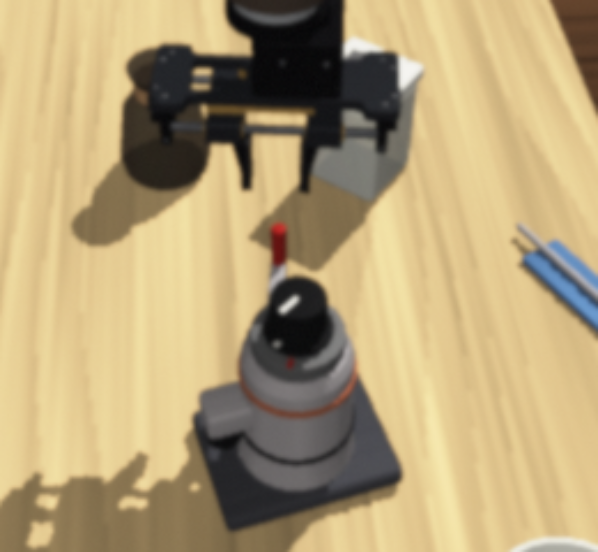

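Emit:
servo_tool(slide=[[0.07,0.02,-0.3],[0,0,-0.5],[0,0,-0.3],[0,0,-0.18],[0,0,0]], twist=[[0,0,0],[0,0,0],[0,0,0],[0,0,0],[0,0,0]], gripper=[0.55,0.55,0.55,0.55,0.55])

```text
time_s: 11.88
tcp_pos: [0.5562, 0.0661, 0.1289]
ee_rot: [[-0.13, -0.991, 0.001], [-0.991, 0.13, 0.0], [-0.0, -0.001, -1.0]]
wrist_force: [-0.1, -0.1, 0.3]
gripper_width: 0.449
```

```bash
python3 - <<'E'
from h import *
from station import r
st(r)
c=r.capture("wrist");cv2.imwrite("pics/w11.png",c["image"])
a=np.radians(82.3+6*np.arange(14));P=.075/.06*np.c_[np.cos(a),np.sin(a)]
print(np.diff(P,axis=0).round(3).tolist())
E
```

```text
t11.88 [0.5562 0.0661 0.1289] yaw -97.48 F [-0.08 -0.05  0.34] M [ 0.096 -0.049 -0.013] w0.449 j6 -30.9 e6 -0.000
[[-0.13, 0.011], [-0.131, -0.003], [-0.13, -0.017], [-0.127, -0.03], [-0.123, -0.043], [-0.118, -0.056], [-0.112, -0.068], [-0.104, -0.079], [-0.095, -0.09], [-0.085, -0.099], [-0.074, -0.108], [-0.063, -0.115], [-0.05, -0.121]]
```

View pics/w11.png

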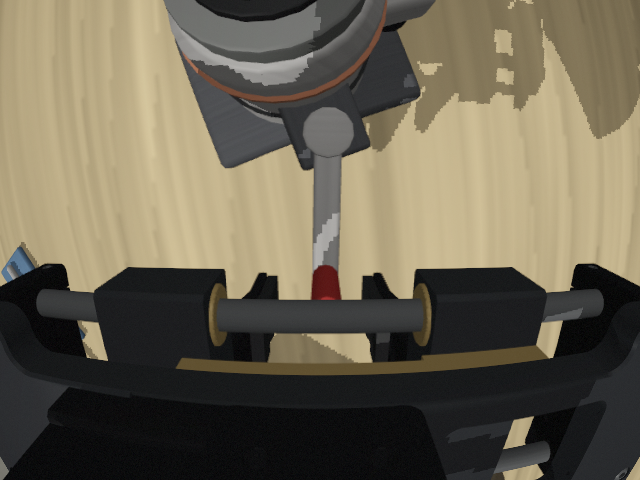

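Emit:
servo_tool(slide=[[-0.13,0.01,-0.1],[-0.13,0,0],[-0.13,-0.02,0],[-0.13,-0.03,0],[-0.12,-0.04,0],[-0.12,-0.06,0],[-0.11,-0.07,0],[-0.1,-0.08,0],[-0.1,-0.09,0],[0,0,0]], twist=[[0,0,1],[0,0,1],[0,0,1],[0,0,1],[0,0,1],[0,0,1],[0,0,1],[0,0,1],[0,0,1],[0,0,0]], gripper=[0.55,0.55,0.55,0.55,0.55,0.55,0.55,0.55,0.55,0.55])

```text
time_s: 13.18
tcp_pos: [0.4927, 0.0439, 0.124]
ee_rot: [[0.725, -0.689, 0.004], [-0.689, -0.725, 0.001], [0.002, -0.004, -1.0]]
wrist_force: [0.6, 1.3, 0.6]
gripper_width: 0.45
```

```bash
python3 - <<'E'
from h import *
from station import r
st(r)
c=r.capture("wrist");cv2.imwrite("pics/w12.png",c["image"])
E
```

```text
t13.18 [0.4927 0.0439 0.124 ] yaw -43.53 F [0.65 1.34 0.62] M [ 0.283 -0.128  0.032] w0.450 j6 22.5 e6 0.182
```

View pics/w12.png

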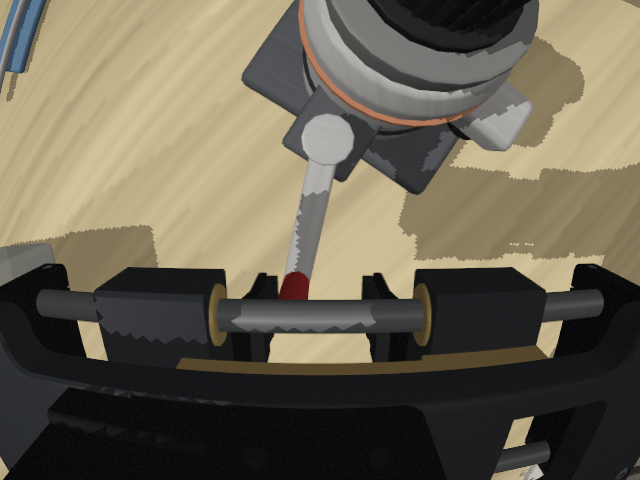

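Emit:
servo_tool(slide=[[-0.08,-0.1,0],[-0.07,-0.11,0],[0,0,0]], twist=[[0,0,1],[0,0,1],[0,0,0]], gripper=[0.55,0.55,0.55])

```text
time_s: 13.6
tcp_pos: [0.4851, 0.0327, 0.1234]
ee_rot: [[0.852, -0.523, 0.006], [-0.523, -0.852, 0.004], [0.003, -0.007, -1.0]]
wrist_force: [1.4, 5.8, -1.8]
gripper_width: 0.449
```

```bash
python3 - <<'E'
from h import *
from station import r
st(r)
E
```

```text
t13.60 [0.4851 0.0327 0.1234] yaw -31.54 F [ 1.43  5.83 -1.76] M [ 1.909 -0.578  0.04 ] w0.449 j6 35.5 e6 0.117
```

Emit:
servo_tool(slide=[[-0.03,-0.04,0],[-0.02,-0.03,0],[0,0,0]], twist=[[0,0,0],[0,0,0],[0,0,0]], gripper=[0.55,0.55,0.55])

```text
time_s: 13.98
tcp_pos: [0.485, 0.0323, 0.1234]
ee_rot: [[0.852, -0.523, 0.013], [-0.523, -0.852, 0.01], [0.006, -0.015, -1.0]]
wrist_force: [4.3, 19.7, -5.7]
gripper_width: 0.45
```

```bash
python3 - <<'E'
from h import *
from station import r
st(r)
c=r.capture("wrist");pickle.dump(c,open("w13.pkl","wb"));cv2.imwrite("pics/w13.png",c["image"])
E
```

```text
t13.97 [0.485  0.0323 0.1234] yaw -31.54 F [ 4.34 19.74 -5.66] M [ 5.351 -1.357  0.082] w0.450 j6 35.8 e6 -0.051
```

View pics/w13.png

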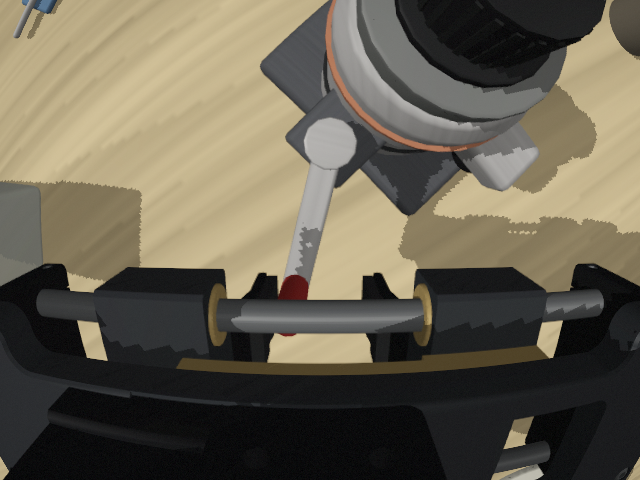

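Emit:
servo_tool(slide=[[0.06,0.09,0],[0.07,0.09,0],[0,0,0],[0,0,0.5],[0,0,0.8],[0,0,0.8],[0,0.5,0.8],[0,0.8,0],[0,0.5,0],[0,0,0]], twist=[[0,0,0],[0,0,0],[0,0,0],[0,0,0],[0,0,0],[0,0,0],[0,0,0],[0,0,0],[0,0,0],[0,0,0]], gripper=[0.55,0.55,0.55,0.55,0.55,0.55,0.55,0.55,0.55,0.55])

```text
time_s: 15.28
tcp_pos: [0.487, 0.1461, 0.296]
ee_rot: [[0.854, -0.521, -0.001], [-0.521, -0.854, -0.001], [-0.001, 0.001, -1.0]]
wrist_force: [0.2, 0.1, 0.0]
gripper_width: 0.453
```

```bash
python3 - <<'E'
from h import *
from station import r
st(r)
d=pickle.load(open("cap0.pkl","rb"))
for n in("scene","side","wrist"):
    c=r.capture(n);d[n+"2"]=c;cv2.imwrite("pics/%s9.png"%n,c["image"])
pickle.dump(d,open("cap9.pkl","wb"))
cv2.imwrite("pics/za9.png",cv2.resize(d["scene2"]["image"][170:300,230:380],None,fx=5,fy=4.6*5/4.6*.92,interpolation=cv2.INTER_CUBIC))
cv2.imwrite("pics/zb9.png",cv2.resize(d["side2"]["image"][220:360,240:380],(600,600),interpolation=cv2.INTER_CUBIC))
E
```

```text
t15.28 [0.487  0.1461 0.296 ] yaw -31.39 F [0.17 0.06 0.02] M [0.005 0.001 0.028] w0.453 j6 23.6 e6 -0.072
```

View pics/scene9.png

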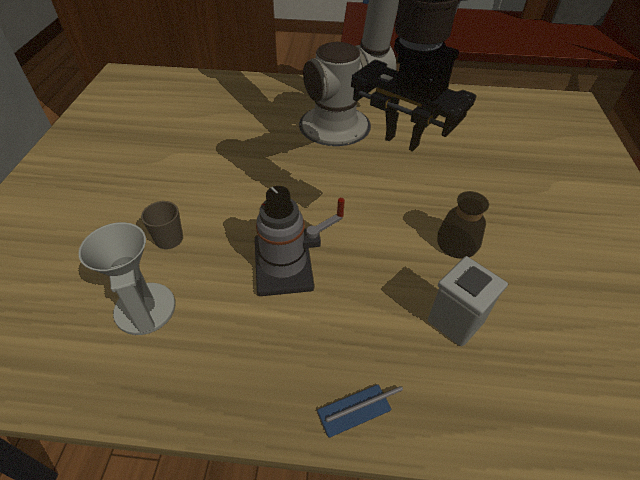

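View pics/zb9.png

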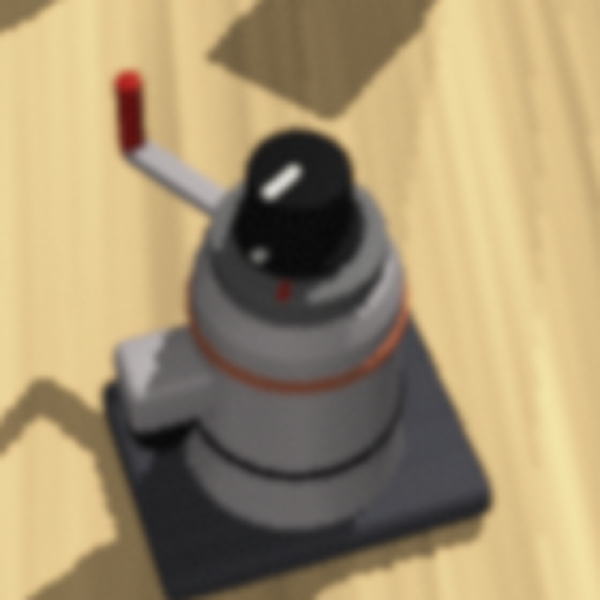

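View pics/za9.png

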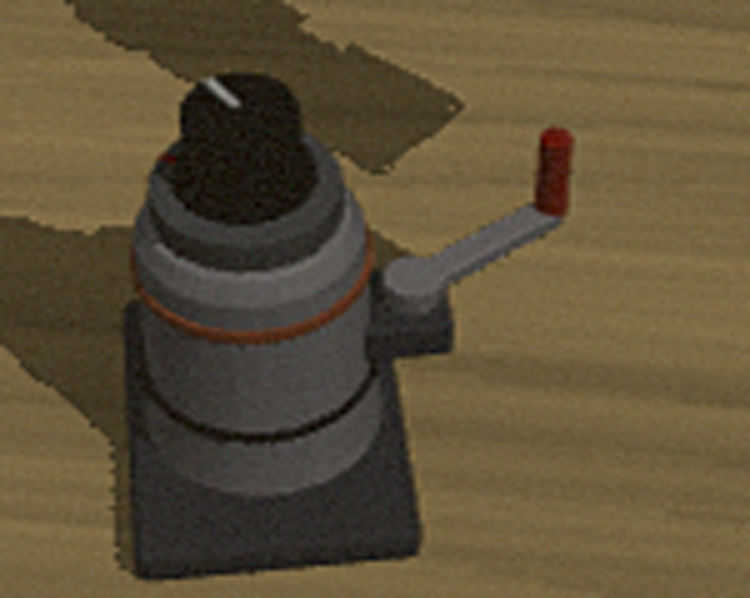

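View pics/wrist9.png

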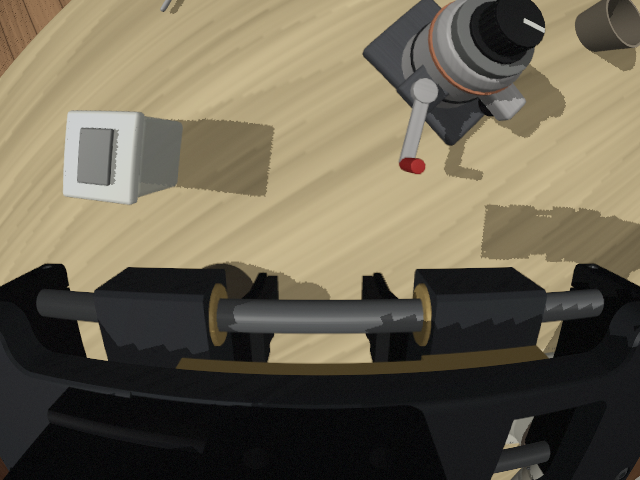

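```bash
python3 - <<'E'
from h import *
d=pickle.load(open("cap9.pkl","rb"));h=np.array([.5425,-.0085])
for n,P in[("wrist",onz(d["wrist2"],418.5,166.5,.148,True)),("side",onz(d["side2"],240+128/4.286-.4,220+79/4.286-.4,.148)),("scene",onz(d["scene2"],230+556/5-.4,170+136/4.6-.4,.148))]:
    q=P[:2]-h;print(n,P,np.hypot(*q),np.degrees(np.arctan2(q[1],q[0])))
for n,k,m in[("side",(240+267/4.286-.4,220+194/4.286-.4),(240+285/4.286-.4,220+291/4.286-.4))]:
    o=np.array([.5575,-.0735])
    for p,z in((k,.215),(m,.174)):
        q=onz(d["side2"],*p,z)[:2]-o;print(np.hypot(*q),np.degrees(np.arctan2(q[1],q[0])))
E
```

```text
wrist [0.48956676 0.04488654 0.148     ] 0.07518012414448146 134.75572024931265
side [0.49038471 0.04304424 0.148     ] 0.0732994682227845 135.3156321450226
scene [0.48763486 0.04655222 0.148     ] 0.07772342128151183 134.90248417082876
0.019371615388088362 -136.09711511663264
0.032144519769067334 -104.37045032722304
```

```bash
python3 - <<'E'
from station import r
print(r.finish_job())
E
```

```text
the job is handed in; nothing more can be done
None
```

I zeroed the grinder with one ratchet click, pushed the lever home against its stop, and handed the job in at about 15 s of the 67 s. The hand-in gives no verdict, so what follows rests on my own checks.

- **Knob:** I gripped it from above and turned it clockwise 133°. The burrs stopped the collar somewhere past about 105° of turning. When the ratchet clicked, the collar sprang back by roughly 7°. I turned 8° further to bring it back towards its stop, but I did not confirm it touches there. After letting go, the wrist and side cameras showed the white line about 32° (0.55 rad) clockwise past the red mark. That is one click.
- **Collar:** The red mark sits at about -118° in the grinder's frame, inside the required range.
- **Lever:** I straddled the red pin with the fingers and swung it round to the stop. There it took 20 N without moving further. After I backed off and rose clear, the three cameras put its direction at 134.8 to 135.3°. It moved about 0.91 rad, which fits the 1.10 rad stop only if it started near 0.19 rad; I inferred the start angle rather than measuring it.
- **Bystanders:** The carafe, cup, canister and pour-over stand look unmoved when I compare the first and last scene images by eye. The wrist force read near zero at the end.

No check failed. The position readings from different cameras disagreed by up to about 4 mm, and the angles by a few degrees.

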